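# Stroke check of a bench vial crimper's hand lever

### The arm

A 6-joint arm with a two-finger parallel gripper is mounted at the origin on the work surface. World frame = base frame: x ahead of the robot, y to its left, z up, the work surface at z = 0. Lengths are in m, angles in degrees, forces in N, time in s.
With the tool pointing down it reaches from about 0.4 to 0.825 m from the base axis. Payload 7 kg.
Tool frame: the origin (TCP) lies midway between the tips of the shut fingers; the grasp point (between the pads) lies 19 mm behind it; z points along the fingers, y is the line along which they close (so a half turn about z gives the same grasp; the last joint's range is limited). The gripper opens to 88 mm and grips with 3 to 60 N. Pads are 19 mm wide; open, the fingers measure 130 mm over their backs; the gripper's body (78 mm by 193 mm) begins 47 mm behind the grasp point.
Start: joints at [-55.342, 20.546, 0.682, 0, -70.136, -16.507], TCP at [0.21, -0.641, 0.227] pointing down, gripper open.
Joint ranges: [-176.03, 176.03], [-82.01, 121.73], [-58.28, 71.71], [-173.87, 95.51], [-174.79, -0.11], [-173.66, 173.66]. Speed limits (degrees/s): [136.94, 136.94, 172.46, 180, 180, 180].

### API

Orientations are given as [roll, pitch, yaw] about the fixed x, y, z axes, in that order (R = Rz(yaw) Ry(pitch) Rx(roll)).
In Python, from plant import telemetry, viewer, workorder gives the robot as it stands. The module is installed in compiled form; this text tells all that it offers.
- The arm moves only by the tool carry_out, never from a script. Its argument "rows" is a list of rows, each a list of 6 numbers: the shift along the tool's x, y, z in m, then the turn, a rotation vector about the tool's x, y, z in rad. In form: [[tx, ty, tz, ax, ay, az], ...]. A call has 1 to 8 rows; each row is the pose to reach, as a shift and turn from the pose commanded when the call began, along the tool's axes at that moment; what a row does not reach only later rows make up. A row lasts 1/8 s, in which the tool goes at most 62.5 mm and 10.7 degrees, less where a joint would pass 70% of its speed; a pose out of reach is approached as far as the arm can. A call with a gripper value outside its range is refused whole. "grip" is the gripper's target within -1 to 1 (fully open at 1, half-way at 0, shut at -1), set as the call begins (left out, the last holds). The fingers move at their own pace and stop on an object; the grip force is fixed at half the most. Time passes only in rows, so rows that repeat a pose let the fingers close. It gives the time, the measured TCP pose, the force, the opening and the grip force at its end, in the units of the state.
- telemetry.get_obs(): the state, without advancing time (a new reading comes with each control period).
- viewer.snapshot(name): name is "scene" or "top" or "wrist"; returns the picture (420x560x3 uint8, red, green, blue); there is no depth.
- viewer.camera_info(name): a dict with "intrinsics" (3x3 intrinsics, pixels), "extrinsics" (4x4, takes a point from camera to world coordinates); the wrist camera has in their place "tool_from_camera" (4x4, takes a point from camera to tool coordinates, whose origin is the TCP and whose axes are the flange's). Camera axes: x right, y down, z forward; pixel columns grow to the right and rows downward; lengths in m; the calibration is good to about 2 mm. The wrist camera is an equidistant fisheye: a pixel r from the principal point sees the ray r / f radians off the axis. A picture is of the moment at which its call begins: read the wrist's pose just before it. camera_info takes no time and is no camera call.
- workorder.close_job(): hands the job in; it is judged then, once.
The state is a dict: "clock": time; "joint_pos": joint angles; "qvel": joint speeds; "tau": joint torques, N m; "tool_pos": TCP position; "orientation": TCP orientation; "force": force on the tool from outside, world axes, zero at the start; "moment": the same for the moment, N m; "opening": finger opening in m; "gripper_force": force on a finger pad.
Only numpy, scipy, OpenCV 4.12 (cv2) and the standard library are available. Lean on these libraries where they do the work, as an engineer would, in place of code of your own. Each camera call takes 0.05 s, during which the arm holds its last target. There are 200 camera calls.

### The job

Check the stroke of the vial crimper on the bench stand: with the backs of the fingers, press its hand lever in towards the fixed bar until it comes up against its stop, without forcing it, and keep it there for about two seconds. Then ease the lever all the way back out with the fingers still following it, so that it does not snap back, and move clear. Do not pinch the lever or touch the fixed bar, and leave the vials, bottle and beaker where they stand.

Things in the scene. Friction and masses are not known exactly. Their poses are not given: they have to be found in the camera images.
- stand: Grey base plate 130 x 200 x 12 mm bolted to the bench, carrying a vial crimper on two posts. Origin on the bench under the fixed bar. y runs along the bar to the aluminium head, z up, x level from the lever side to the bar side. Plate: x -65 to 65, y -80 to 120 mm. Head and hinge fork: x -53 to 15, y 64 to 135 mm, up to 140 mm above the bench
- bar: The fixed bar, not to be touched: level, round, white plastic grip 20 mm in diameter, centre line 115 mm above the bench from y = -110 to 85 mm of the stand. Origin on the centre line above the stand's origin, axes as the stand's. At y = 30 mm a brass stop screw reaches 28 mm from the centre line towards the lever
- lever_hinge (a point): Point on the lever's vertical hinge axis at the lever's mid height, 115 mm above the bench; x -34, y 75 mm in the stand's axes. Its axes turn with the lever: x level, square to the lever, in towards the bar (the way to press); -y along the lever to its free end; z up
- lever_grip (a point): Centre of the lever's white plastic grip, 125 mm from the hinge axis, 115 mm above the bench. Grip: 110 mm long, 12 mm thick in the pressing direction (outer face 6 mm from here towards -x), 22 mm high. Its axes turn with the lever: x in towards the bar, -y to the free end (55 mm away), z up. Free space below, down to the base plate
- lever (a joint): Lever angle, rad: 0 fully out (its rest, 0.30 rad away from the bar); 0.30 at its stop, parallel to the bar, 18 mm clear between. Counter-clockwise from above as it is pressed in; the grip centre travels 37 mm. A spring pushes it out, at the grip centre 2.5 N at rest to 6 N at the stop, then it is solid. Let go, it snaps back
- vial_a: Small amber crimp-cap vial, 23 mm in diameter, 56 mm high, standing loose beyond the bar; origin at the centre of its underside. Bystander
- vial_b: A second such vial (23 mm in diameter, 56 mm high), origin at the centre of its underside. Bystander
- bottle: Amber jar with a white cap, 68 mm in diameter, 125 mm high, standing loose beyond the crimping head; origin at the centre of its underside. Bystander
- beaker: Glass beaker, 68 mm in diameter, 85 mm high, standing loose off the free end of the lever; origin at the centre of its underside. Bystander

How it is judged (in metres and radians):
On the way, in this order (a step that is already met when the one before it is completed fails the run):
1. the fingers hold the lever in against its stop for a second (value of joint lever above 0.28 rad and contact force between the fingers and lever above 1 N), for 1 s.
2. the lever is let back out to rest (value of joint lever below 0.02 rad), for 0.2 s.
At the end, for the whole second after the job is handed in: The lever was held against its stop by the fingers (within 0.02 rad, for 1 s) and is back out at rest (within 0.02 rad); vials, bottle and beaker are upright, at rest and within 15 mm of where they stood (value of joint lever below 0.02 rad and not (distance of vial_a from where it was at the start of the episode above 0.015 m or angle between vial_a's own z axis and vertical above 0.3 rad) and not (distance of vial_b from where it was at the start of the episode above 0.015 m or angle between vial_b's own z axis and vertical above 0.3 rad) and not (distance of bottle from where it was at the start of the episode above 0.015 m or angle between bottle's own z axis and vertical above 0.3 rad) and not (distance of beaker from where it was at the start of the episode above 0.015 m or angle between beaker's own z axis and vertical above 0.3 rad) and linear speed of each of vial_a, vial_b, bottle, beaker below 0.02 m/s); the robot touches nothing.
It fails at once if the lever is forced (over 40 N) (contact force between the fingers and lever above 40 N).
It fails at once if the lever snaps back (outward over 2.5 rad/s) (velocity of joint lever below -2.5 rad/s).
It fails at once if the lever is pinched, or worked from between the fingers, instead of with their backs (contact force between the fingers and lever above 1 N and x of the grasp point in the frame of lever_grip above -0.004 m).
It fails at once if the fixed bar is touched (contact force between any of the fingers, the arm and bar above 1 N).
It fails at once if a vial, the bottle or the beaker is moved, lifted or tipped ((distance of vial_a from where it was at the start of the episode above 0.015 m or angle between vial_a's own z axis and vertical above 0.3 rad) or (distance of vial_b from where it was at the start of the episode above 0.015 m or angle between vial_b's own z axis and vertical above 0.3 rad) or (distance of bottle from where it was at the start of the episode above 0.015 m or angle between bottle's own z axis and vertical above 0.3 rad) or (distance of beaker from where it was at the start of the episode above 0.015 m or angle between beaker's own z axis and vertical above 0.3 rad)).
It also fails if it takes over 40 s, if anything falls off the work surface, if the arm or the gripper's body presses on something with over 40 N, if the wrist force passes 120 N, or if a joint passes its speed limit or range.

## Working session

There is one attempt and no reset: what is moved stays moved. The work goes in short steps, Python scripts to look and compute and a tool call to move; the robot and the scene stay as the last step left them, time stands still between calls to the robot, and variables do not carry over. Pictures are saved under pics/ and viewed, at most 10 in all, crops included, and the job is handed in when it is done.

Besides the shell and the picture viewer there is one more tool, called after "Emit:" by a JSON object that holds its "method" and its "body", one argument or row to a line. carry_out: Moves the arm, as the interface text tells. Its arguments: {"type":"object","properties":{"rows":{"type":"array"},"grip":{"type":"number"}},"required":["rows"]}

```bash
mkdir -p pics; python3 - <<'E'
from plant import telemetry, viewer
import cv2,numpy as np
np.set_printoptions(precision=4,suppress=True)
print(telemetry.get_obs())
for n in("scene","top"):
    im=viewer.snapshot(n);cv2.imwrite(f"pics/{n}.png",im[:,:,::-1])
for n in("scene","top","wrist"):print(n,viewer.camera_info(n))
E
```

```text
{'clock': 0.0, 'joint_pos': array([-55.3426,  20.5926,   0.6309,  -0.0209, -70.1365, -16.507 ]), 'qvel': array([-0.0915, -0.0828, -0.0341,  0.1347,  0.0144,  0.0453]), 'tau': array([  0.0025, -58.2711,  29.3062,   6.9972,   0.0069,  -0.0001]), 'tool_pos': array([ 0.2101, -0.6409,  0.2256]), 'orientation': array([ 179.9003,   -0.0091, -161.8568]), 'force': array([ 0.0955, -0.8321,  0.4803]), 'moment': array([-0.0053, -0.0384,  0.0273]), 'gripper_force': 0.0, 'opening': 0.0874672703281018}
scene {'intrinsics': array([[483.4686,   0.    , 272.8906],
       [  0.    , 483.4686, 207.6467],
       [  0.    ,   0.    ,   1.    ]]), 'extrinsics': array([[-0.0496,  0.8057, -0.5902,  1.2257],
       [ 0.9987,  0.0487, -0.0174,  0.0604],
       [ 0.0148, -0.5903, -0.8071,  0.8949],
       [ 0.    ,  0.    ,  0.    ,  1.    ]])}
top {'intrinsics': array([[442.3109,   0.    , 284.3948],
       [  0.    , 442.3109, 216.4724],
       [  0.    ,   0.    ,   1.    ]]), 'extrinsics': array([[-0.0011, -0.9956,  0.0941,  0.5008],
       [-0.9998, -0.0006, -0.0182,  0.0677],
       [ 0.0182, -0.0941, -0.9954,  1.1968],
       [ 0.    ,  0.    ,  0.    ,  1.    ]])}
wrist {'intrinsics': array([[325.1923,   0.    , 274.105 ],
       [  0.    , 325.1923, 206.3501],
       [  0.    ,   0.    ,   1.    ]]), 'tool_from_camera': array([[-0.0006, -0.9678, -0.2519,  0.067 ],
       [ 1.    , -0.0004, -0.0007,  0.0002],
       [ 0.0006, -0.2519,  0.9678, -0.158 ],
       [ 0.    ,  0.    ,  0.    ,  1.    ]])}
```

View pics/top.png

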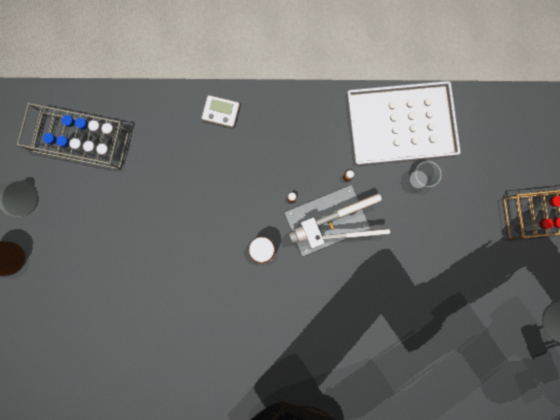

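View pics/scene.png

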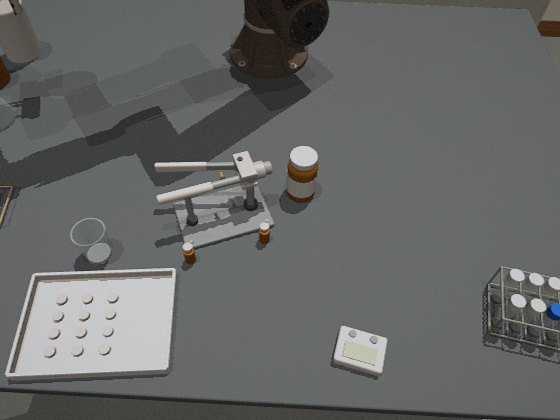

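The top view shows the bar from about (330,217) to (380,198) and the lever on the robot side from about (322,236) to (389,232). The head is at (312,233), the jar at (261,249) and the beaker at (425,175).

```bash
cat > h.py <<'E'
import numpy as np,cv2
from plant import viewer
def ray(n,u,v,z):
    c=viewer.camera_info(n);K=c['intrinsics'];T=c['extrinsics']
    d=T[:3,:3]@np.linalg.solve(K,[u,v,1.]);o=T[:3,3]
    return o+d*(z-o[2])/d[2]
E
python3 - <<'E'
from h import *
np.set_printoptions(precision=4,suppress=True)
for n,roi in(("top",(280,175,400,265)),("scene",(145,140,285,220))):
    im=cv2.imread(f"pics/{n}.png");x0,y0,x1,y1=roi
    c=im[y0:y1,x0:x1]
    m=((c.min(2)>150)).astype(np.uint8)
    k,l,s,ce=cv2.connectedComponentsWithStats(m)
    for i in range(1,k):
        if s[i,4]<40: continue
        p=np.argwhere(l==i)[:,::-1].astype(np.float32)+[x0,y0]
        r=cv2.minAreaRect(p.astype(np.float32))
        b=cv2.boxPoints(r);ds=np.linalg.norm(b[1]-b[0]),np.linalg.norm(b[2]-b[1])
        e=((b[0]+b[1])/2,(b[2]+b[3])/2) if ds[0]<ds[1] else ((b[1]+b[2])/2,(b[3]+b[0])/2)
        print(n,s[i,4],r, [ray(n,*q,.12) for q in e])
top=cv2.imread("pics/top.png")[170:270,240:450]
sc=cv2.imread("pics/scene.png")[135:235,140:350]
cv2.imwrite("pics/crop.png",cv2.resize(np.vstack([top,sc]),None,fx=3,fy=3,interpolation=cv2.INTER_CUBIC))
E
```

```text
top 773 ((319.8000183105469, 204.1000213623047), (16.099689483642578, 72.00138854980469), 63.43495178222656) [array([ 0.6733, -0.119 ,  0.12  ]), array([0.5935, 0.0401, 0.12  ])]
top 46 ((291.5, 196.0), (6.0, 7.0), 90.0) [array([0.6532, 0.0218, 0.12  ]), array([0.6531, 0.039 , 0.12  ])]
top 1505 ((337.676513671875, 225.2058868408203), (40.018375396728516, 97.74185180664062), 75.96376037597656) [array([ 0.6105, -0.1996,  0.12  ]), array([0.5523, 0.0337, 0.12  ])]
top 183 ((349.5029602050781, 220.70709228515625), (9.846155166625977, 30.384620666503906), 67.38013458251953) [array([ 0.6067, -0.1463,  0.12  ]), array([ 0.5779, -0.077 ,  0.12  ])]
scene 496 ((252.058837890625, 161.7353057861328), (24.25356101989746, 34.1975212097168), 75.96376037597656) [array([0.5266, 0.0281, 0.12  ]), array([ 0.5545, -0.0407,  0.12  ])]
scene 259 ((193.4988555908203, 163.44119262695312), (3.8031909465789795, 77.04402160644531), 88.87670135498047) [array([ 0.546 , -0.0489,  0.12  ]), array([ 0.5604, -0.2109,  0.12  ])]
scene 451 ((197.67648315429688, 187.7058868408203), (6.5484619140625, 83.91732788085938), 75.96376037597656) [array([ 0.586 , -0.0317,  0.12  ]), array([ 0.6489, -0.1897,  0.12  ])]
scene 137 ((205.5, 199.5), (7.0, 27.0), 90.0) [array([ 0.6454, -0.0652,  0.12  ]), array([ 0.6487, -0.1191,  0.12  ])]
scene 131 ((260.0, 213.0), (12.0, 22.0), 90.0) [array([0.6724, 0.0407, 0.12  ]), array([ 0.675 , -0.0025,  0.12  ])]
scene 40 ((181.47059631347656, 212.88238525390625), (5.820855140686035, 9.216353416442871), 75.96376037597656) [array([ 0.6795, -0.1265,  0.12  ]), array([ 0.6859, -0.1431,  0.12  ])]
```

View pics/crop.png

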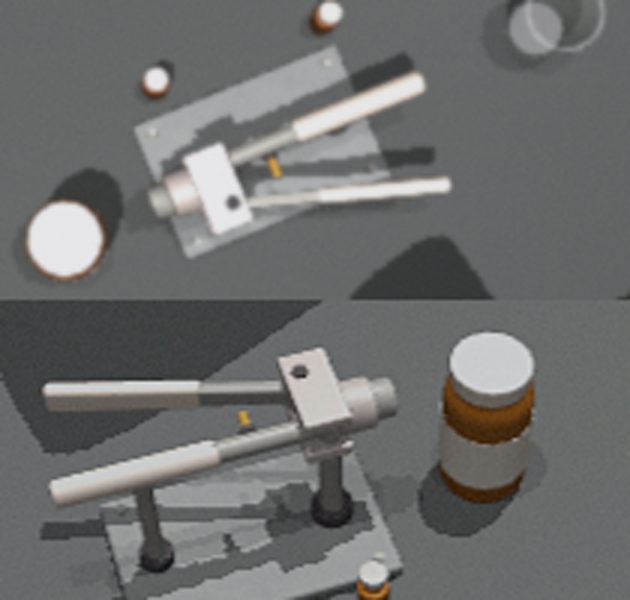

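The crop (3x, top half from offset 240,170) gives these pixel positions:
- Lever grip from (346.7,235) to (390,231.7).
- Bar grip from (339,213.7) to (380.7,197.3).
- Hinge pin at (317.3,237.3).
- Jar cap at (262,249.5).

```bash
cat > m.py <<'E'
from h import *
np.set_printoptions(precision=4,suppress=True)
for nm,u,v,z in(("lev_end",390,231.7,.12),("lev_in",346.7,235,.126),("pin",317.3,237.3,.14),("bar_end",380.7,197.3,.12),("bar_in",339,213.7,.12)):print(nm,ray("top",u,v,z))
s=lambda a,b:(140+a/3,135+(b-300)/3)
for nm,a,b,z in(("lev_end",45,390,.122),("lev_in",199,388,.122),("pin",299,372,.14),("bar_end",53,488,.12),("bar_in",216,452,.12),):print("sc",nm,ray("scene",*s(a,b),z))
# edge-based lever line in top view: centroid of bright pixels per column
im=cv2.imread("pics/top.png");P=[]
for u in range(350,387):
    c=im[226:242,u].min(1).astype(float);w=np.clip(c-130,0,None)
    P.append(ray("top",u,226+(w@np.arange(16))/w.sum(),.122))
P=np.array(P);f=np.polyfit(P[:,1],P[:,0],1);print("lever x=f(y)",f,"ang",np.degrees(np.arctan(f[0])))
P=[]
for u in range(343,376):
    v0=int(213.7-(u-339)*.393)-8
    c=im[v0:v0+16,u].min(1).astype(float);w=np.clip(c-130,0,None)
    P.append(ray("top",u,v0+(w@np.arange(16))/w.sum(),.12))
P=np.array(P);f=np.polyfit(P[:,1],P[:,0],1);print("bar x=f(y)",f,"ang",np.degrees(np.arctan(f[0])))
E
python3 m.py
```

```text
lev_end [ 0.5653 -0.2106  0.12  ]
lev_in [ 0.5569 -0.1032  0.126 ]
pin [ 0.5507 -0.0304  0.14  ]
bar_end [ 0.6502 -0.1896  0.12  ]
bar_in [ 0.6095 -0.086   0.12  ]
sc lev_end [ 0.5644 -0.2097  0.122 ]
sc lev_in [ 0.5558 -0.1023  0.122 ]
sc pin [ 0.5524 -0.0312  0.14  ]
sc bar_end [ 0.6483 -0.1884  0.12  ]
sc bar_in [ 0.6109 -0.0836  0.12  ]
lever x=f(y) [-0.0478  0.556 ] ang -2.7369328262090122
bar x=f(y) [-0.414   0.5739] ang -22.491515729968445
```

Emit:
{"method": "carry_out", "body": {
  "rows": [
    [-0.02,0.017,-0.03,0,0,-0.06],
    [-0.055,0.046,-0.06,0,0,-0.18],
    [-0.1,0.084,-0.08,0,0,-0.32],
    [-0.145,0.122,-0.08,0,0,-0.46],
    [-0.19,0.16,-0.08,0,0,-0.6],
    [-0.235,0.197,-0.08,0,0,-0.74],
    [-0.28,0.235,-0.08,0,0,-0.86],
    [-0.32,0.268,-0.08,0,0,-0.94]
  ],
  "grip": -1
}}

```text
clock: 1.1
tool_pos: [0.4314, -0.2851, 0.3065]
orientation: [-180.0, 0.0, -107.8]
force: [0.5, -1.0, -0.0]
opening: 0.0133
gripper_force: 0.0
```

Emit:
{"method": "carry_out", "body": {
  "rows": [
    [-0.04,-0.009,0.01,0,0,-0.1],
    [-0.08,-0.018,0.03,0,0,-0.2],
    [-0.115,-0.026,0.055,0,0,-0.3],
    [-0.141,-0.032,0.08,0,0,-0.39],
    [-0.141,-0.032,0.1,0,0,-0.39],
    [-0.141,-0.032,0.107,0,0,-0.39],
    [-0.141,-0.032,0.107,0,0,-0.39]
  ]
}}

```text
clock: 1.98
tool_pos: [0.5046, -0.1631, 0.1995]
orientation: [180.0, -0.0, -85.7]
force: [1.1, 0.6, -0.2]
opening: 0.0005
gripper_force: 0.0
```

```bash
python3 - <<'E'
from plant import telemetry, viewer
import cv2,numpy as np
print(telemetry.get_obs())
w=viewer.snapshot("wrist")[:,:,::-1];cv2.imwrite("pics/w1.png",w)
E
```

```text
{'clock': 1.975, 'joint_pos': array([ 3.30008647e+00,  8.11358193e+00, -1.97815099e+01,  7.39131235e-03,
       -6.21508874e+01,  1.02887447e+00]), 'qvel': array([-0.30545694, -0.88368524,  1.1054273 ,  0.21167979, -0.49231751,
       -0.13361064]), 'tau': array([ 2.31715534e-01, -3.82402253e+01,  2.69050491e+01,  6.39526427e+00,
        1.64403236e-01,  3.24185692e-07]), 'tool_pos': array([ 0.50457169, -0.16306759,  0.19946195]), 'orientation': array([ 1.79953911e+02, -5.70581179e-03, -8.56675813e+01]), 'force': array([ 1.05371826,  0.6263233 , -0.19597538]), 'moment': array([-0.00079542,  0.09168926, -0.01324619]), 'gripper_force': 0.0, 'opening': 0.0004885234082823345}
```

View pics/w1.png

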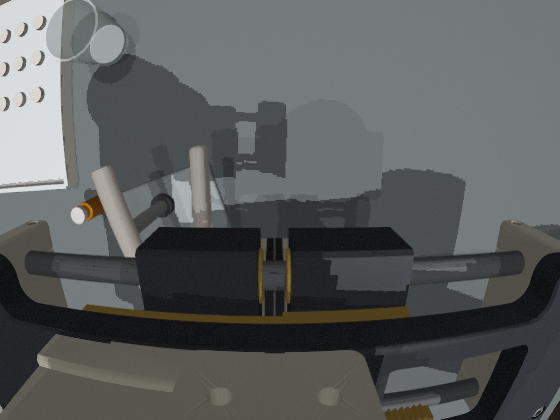

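The wrist view shows the lever from its tip at about (199,149) down to (203,225), on the tool's -y side. The fingers are hidden behind the sliders.

```bash
python3 - <<'E'
from h import *
from scipy.spatial.transform import Rotation as R
np.set_printoptions(precision=4,suppress=True)
c=viewer.camera_info("wrist");K=c['intrinsics'];C=c['tool_from_camera']
p=np.array([.50457,-.16307,.1995]);Rt=R.from_euler('xyz',[180,0,-85.67],degrees=True).as_matrix()
def wr(u,v,z):
    a=np.array([u-K[0,2],v-K[1,2]])/K[0,0];th=np.hypot(*a)
    d=Rt@C[:3,:3]@np.r_[a/th*np.sin(th),np.cos(th)];o=p+Rt@C[:3,3]
    return o+d*(z-o[2])/d[2]
im=cv2.imread("pics/w1.png")
for v in(155,170,185,200,215):
    r=im[v,180:225].min(1);i=np.where(r>135)[0]+180
    print(v,i.min(),i.max(),wr(i.min(),v,.126),wr(i.max(),v,.104),wr(i.max(),v,.126))
print("tip",wr(199,149,.126))
E
```

```text
155 191 200 [ 0.5688 -0.204   0.126 ] [ 0.567  -0.2019  0.104 ] [ 0.5621 -0.2044  0.126 ]
170 192 201 [ 0.5677 -0.193   0.126 ] [ 0.5657 -0.1899  0.104 ] [ 0.5609 -0.1934  0.126 ]
185 180 214 [ 0.5768 -0.1812  0.126 ] [ 0.5546 -0.1784  0.104 ] [ 0.5507 -0.1829  0.126 ]
200 180 218 [ 0.5767 -0.1697  0.126 ] [ 0.5509 -0.1663  0.104 ] [ 0.5474 -0.1718  0.126 ]
215 180 191 [ 0.5767 -0.1579  0.126 ] [ 0.5734 -0.1518  0.104 ] [ 0.5679 -0.1586  0.126 ]
tip [ 0.563  -0.2087  0.126 ]
```

Emit:
{"method": "carry_out", "body": {
  "rows": [
    [0,0,0.02,0,0,0],
    [0,0,0.05,0,0,0],
    [0,0,0.08,0,0,0],
    [0,0,0.1,0,0,0],
    [0,0,0.105,0,0,0],
    [0,0,0.105,0,0,0]
  ]
}}

```text
clock: 2.78
tool_pos: [0.5053, -0.1631, 0.0954]
orientation: [-179.9, -0.0, -85.7]
force: [-0.8, 0.1, -0.3]
opening: 0.0005
gripper_force: 0.0
```

Emit:
{"method": "carry_out", "body": {
  "rows": [
    [0,-0.004,0,0,0,0],
    [0,-0.009,0,0,0,0],
    [0,-0.014,0,0,0,0],
    [0,-0.018,0,0,0,0],
    [0,-0.021,0,0,0,0],
    [0,-0.022,0,0,0,0],
    [0,-0.022,0,0,0,0]
  ]
}}

```text
clock: 3.65
tool_pos: [0.5267, -0.1611, 0.0945]
orientation: [180.0, 0.0, -85.6]
force: [-0.2, 0.3, -0.4]
opening: 0.0004
gripper_force: 0.0
```

Emit:
{"method": "carry_out", "body": {
  "rows": [
    [0,-0.002,0,0,0,0],
    [0,-0.004,0,0,0,0],
    [0,-0.006,0,0,0,0],
    [0,-0.008,0,0,0,0],
    [0,-0.01,0,0,0,0],
    [0,-0.01,0,0,0,0]
  ]
}}

```text
clock: 4.4
tool_pos: [0.5367, -0.1604, 0.0945]
orientation: [180.0, 0.0, -85.6]
force: [0.2, 0.7, 0.6]
opening: 0.0009
gripper_force: 0.2
```

Emit:
{"method": "carry_out", "body": {
  "rows": [
    [0,-0.002,0,0,0,0],
    [0,-0.004,0,0,0,0],
    [0,-0.006,0,0,0,0],
    [0,-0.006,0,0,0,0]
  ]
}}

```text
clock: 4.9
tool_pos: [0.5427, -0.16, 0.0945]
orientation: [180.0, -0.0, -85.6]
force: [-3.6, -0.1, 0.9]
opening: 0.0004
gripper_force: 1.5
```

```bash
cat > st.py <<'E'
from plant import telemetry, viewer
import cv2,sys
o=telemetry.get_obs();print(o['clock'],o['tool_pos'],o['orientation'],o['force'],o['opening'],o['gripper_force'])
t=viewer.snapshot("top")[160:280,250:430,::-1];s=viewer.snapshot("scene")[120:240,120:300,::-1]
import numpy as np
cv2.imwrite(sys.argv[1],cv2.resize(np.hstack([t,s]),None,fx=2.2,fy=2.2,interpolation=cv2.INTER_CUBIC))
E
python3 st.py pics/c1.png
```

```text
4.9 [ 0.54266314 -0.15997822  0.0944505 ] [ 1.79980325e+02 -4.40659063e-04 -8.56477714e+01] [-3.55498832 -0.06101443  0.86560317] 0.0004011598758235908 1.5431033312052023
```

View pics/c1.png

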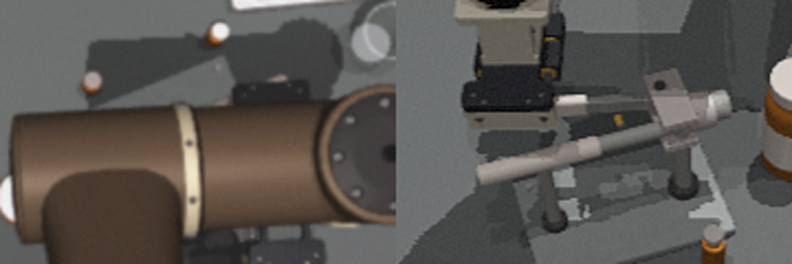

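Contact is confirmed at -3.6 N, with the finger back against the outside of the lever grip. Next I'll press along the arc around the hinge.

Emit:
{"method": "carry_out", "body": {
  "rows": [
    [0.0004,-0.0033,0,0,0,-0.025],
    [0.0008,-0.0065,0,0,0,-0.05],
    [0.0012,-0.0098,0,0,0,-0.075],
    [0.0016,-0.013,0,0,0,-0.1],
    [0.0017,-0.0163,0,0,0,-0.125],
    [0.0018,-0.0196,0,0,0,-0.15],
    [0.0018,-0.0228,0,0,0,-0.175],
    [0.0018,-0.0261,0,0,0,-0.2]
  ]
}}

```text
clock: 6.0
tool_pos: [0.5683, -0.1593, 0.0943]
orientation: [179.9, 0.1, -74.1]
force: [-7.5, 3.0, 3.5]
opening: 0.0005
gripper_force: 3.0
```

Emit:
{"method": "carry_out", "body": {
  "rows": [
    [0.0003,-0.0016,0,0,0,-0.0125],
    [0.0004,-0.0033,0,0,0,-0.025],
    [0.0006,-0.0049,0,0,0,-0.0375],
    [0.0006,-0.0049,0,0,0,-0.0375]
  ]
}}

```text
clock: 6.5
tool_pos: [0.5731, -0.1586, 0.0943]
orientation: [179.9, 0.1, -72.0]
force: [-6.9, 2.1, 3.1]
opening: 0.0003
gripper_force: 3.0
```

Emit:
{"method": "carry_out", "body": {
  "rows": [
    [0.0001,-0.001,0,0,0,-0.008],
    [0.0002,-0.002,0,0,0,-0.016],
    [0.0002,-0.003,0,0,0,-0.024],
    [0.0002,-0.003,0,0,0,-0.024]
  ]
}}

```text
clock: 7.0
tool_pos: [0.5755, -0.1581, 0.0943]
orientation: [179.9, 0.1, -70.6]
force: [-7.5, 0.9, 3.5]
opening: 0.0005
gripper_force: 3.8
```

Emit:
{"method": "carry_out", "body": {
  "rows": [
    [0,-0.0005,0,0,0,-0.004],
    [0,-0.001,0,0,0,-0.008],
    [0,-0.001,0,0,0,-0.008]
  ]
}}

```text
clock: 7.38
tool_pos: [0.5757, -0.1581, 0.0943]
orientation: [179.8, 0.1, -70.2]
force: [-9.6, -0.0, 4.8]
opening: 0.0001
gripper_force: 5.1
```

Emit:
{"method": "carry_out", "body": {
  "rows": [
    [0,-0.0005,0,0,0,0],
    [0,-0.001,0,0,0,0],
    [0,-0.001,0,0,0,0]
  ]
}}

```text
clock: 7.75
tool_pos: [0.5758, -0.158, 0.0942]
orientation: [179.7, 0.1, -70.2]
force: [-13.3, -1.0, 5.4]
opening: 0.0007
gripper_force: 6.5
```

```bash
python3 st.py pics/c2.png
```

```text
7.75 [ 0.57583083 -0.15802226  0.09421644] [ 1.79714962e+02  8.66086609e-02 -7.01738492e+01] [-13.25417862  -0.95130692   5.40350874] 0.0006954084786235568 6.489199046845897
```

View pics/c2.png

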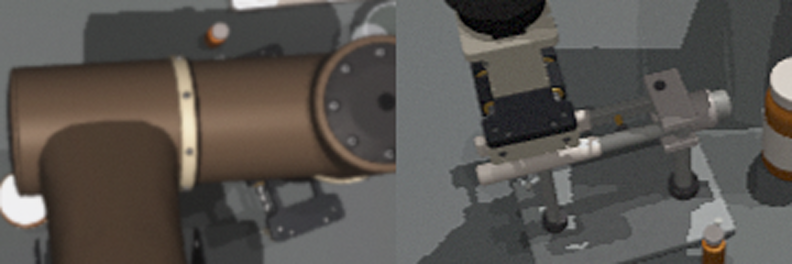

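The tool has stalled while the force climbs to 13 N, and the lever is parallel to the bar, so it is at its stop. I'll hold it there.

Emit:
{"method": "carry_out", "body": {
  "rows": [
    [0,0,0,0,0,0],
    [0,0,0,0,0,0],
    [0,0,0,0,0,0],
    [0,0,0,0,0,0],
    [0,0,0,0,0,0],
    [0,0,0,0,0,0],
    [0,0,0,0,0,0],
    [0,0,0,0,0,0]
  ]
}}

```text
clock: 8.85
tool_pos: [0.5759, -0.158, 0.0942]
orientation: [179.7, 0.1, -70.2]
force: [-12.2, -0.0, 6.4]
opening: 0.0005
gripper_force: 6.5
```

Emit:
{"method": "carry_out", "body": {
  "rows": [
    [0,0,0,0,0,0],
    [0,0,0,0,0,0],
    [0,0,0,0,0,0],
    [0,0,0,0,0,0],
    [0,0,0,0,0,0],
    [0,0,0,0,0,0],
    [0,0,0,0,0,0],
    [0,0,0,0,0,0]
  ]
}}

```text
clock: 9.85
tool_pos: [0.5759, -0.1581, 0.0942]
orientation: [179.7, 0.1, -70.2]
force: [-12.2, -0.9, 6.8]
opening: 0.0005
gripper_force: 6.5
```

Emit:
{"method": "carry_out", "body": {
  "rows": [
    [0,0.001,0,0,0,0],
    [-0.0002,0.003,0,0,0,0.01],
    [-0.0008,0.0055,0,0,0,0.03],
    [-0.0013,0.008,0,0,0,0.05],
    [-0.002,0.011,0,0,0,0.075],
    [-0.0028,0.014,0,0,0,0.1],
    [-0.0037,0.0175,0,0,0,0.125],
    [-0.0047,0.0205,0,0,0,0.15]
  ]
}}

```text
clock: 10.85
tool_pos: [0.5575, -0.1602, 0.0945]
orientation: [180.0, -0.0, -78.9]
force: [-3.3, -1.8, -0.9]
opening: 0.0003
gripper_force: 2.0
```

Emit:
{"method": "carry_out", "body": {
  "rows": [
    [-0.0006,0.0032,0,0,0,0.025],
    [-0.0013,0.0064,0,0,0,0.05],
    [-0.0018,0.009,0,0,0,0.07],
    [-0.0024,0.0115,0,0,0,0.09],
    [-0.0028,0.0135,0,0,0,0.105],
    [-0.0032,0.015,0,0,0,0.115],
    [-0.0035,0.016,0,0,0,0.12],
    [-0.0035,0.017,0,0,0,0.12]
  ]
}}

```text
clock: 11.85
tool_pos: [0.5405, -0.1599, 0.0947]
orientation: [-180.0, 0.0, -85.7]
force: [-1.8, -2.4, -0.3]
opening: 0.0004
gripper_force: 1.3
```

Still in light contact near rest, so I'll ease off slowly and then move clear.

Emit:
{"method": "carry_out", "body": {
  "rows": [
    [0,0.001,0,0,0,0],
    [0,0.002,0,0,0,0],
    [0,0.003,0,0,0,0],
    [0,0.004,0,0,0,0],
    [0,0.005,0,0,0,0],
    [0,0.006,0,0,0,0],
    [0,0.008,0,0,0,0],
    [0,0.01,0,0,0,0]
  ]
}}

```text
clock: 12.85
tool_pos: [0.5303, -0.1607, 0.0946]
orientation: [-180.0, -0.0, -85.7]
force: [0.6, 0.3, 0.4]
opening: 0.0004
gripper_force: 0.0
```

Emit:
{"method": "carry_out", "body": {
  "rows": [
    [0,0.01,0,0,0,0],
    [0,0.025,0,0,0,0],
    [0,0.035,0,0,0,0],
    [0,0.035,-0.03,0,0,0],
    [0,0.035,-0.07,0,0,0],
    [0,0.035,-0.1,0,0,0],
    [0,0.035,-0.11,0,0,0],
    [0,0.035,-0.11,0,0,0]
  ]
}}

```text
clock: 13.85
tool_pos: [0.4952, -0.1633, 0.2048]
orientation: [-179.9, 0.0, -85.7]
force: [0.2, 0.2, -0.4]
opening: 0.0006
gripper_force: 0.0
```

Emit:
{"method": "carry_out", "body": {
  "rows": [
    [0,0.02,0,0,0,0],
    [0,0.05,0,0,0,0],
    [0,0.07,0,0,0,0],
    [0,0.08,0,0,0,0],
    [0,0.08,0,0,0,0],
    [0,0.08,0,0,0,0]
  ]
}}

```text
clock: 14.6
tool_pos: [0.4163, -0.1694, 0.2046]
orientation: [-180.0, -0.0, -85.7]
force: [0.0, 0.2, 0.2]
opening: 0.0005
gripper_force: 0.0
```

```bash
python3 st.py pics/c3.png
```

```text
14.6 [ 0.41633246 -0.16938928  0.20464233] [-1.79980787e+02 -7.83467955e-03 -8.56647193e+01] [0.0390796  0.15527004 0.17178969] 0.0005169904041947304 0.0
```

View pics/c3.png

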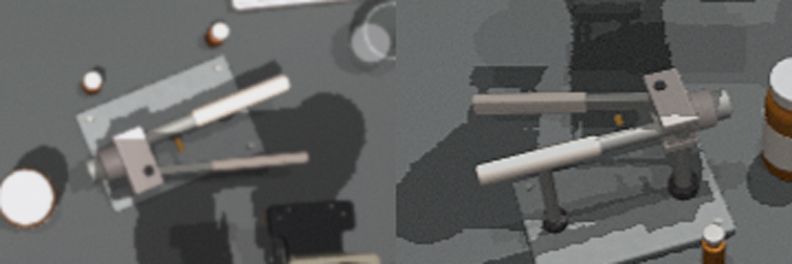

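The lever is back out, with its tip at (306,157) in the crop, the same as at the start. The vials, jar and beaker have not moved and the gripper is clear.

```bash
python3 -c "
from plant import workorder;print(workorder.close_job())"
```

```text
the job is handed in; nothing more can be done
None
```

I pressed the lever to its stop with the backs of the fingers (about 13 N), held it there for a little over 2 s, eased it back out to rest with the fingers following, and handed the job in with the arm clear and the vials, bottle and beaker undisturbed; the hand-in returned no verdict.

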